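# Empty the screw-top canister into the bin

### The job

Unscrew the blue cap from the grey canister and lift it off, then tip the canister over with its red lever so that all three brass spacers inside slide out into the red bin. Swing the canister fully back upright and screw the cap on again, turned down until it is fully home. Leave the red bin in its place under the canister and do not disturb the other things on the bench.

Things in the scene. Friction and masses are not known exactly. Their poses are not given: they have to be found in the camera images.
- pivot (a point): point on the fixed stand's tilt axis in the canister's middle, 110 mm above the worktop. Frame: z up, x points the way the canister tips (towards the red bin), y is the tilt axis. Grey uprights at y = -53 and +53 mm, 124 mm tall; their foot frame is 10 mm tall. The stand is screwed down; the worktop's far edge is at x = 0.57 m
- canister (a joint): tilt of the grey canister about the stand's y axis through the pivot: 0 upright (hard stop), 2.5 rad mouth down over the red bin (hard stop). A spring holds it upright (0.36 N m at upright, 0.66 N m fully tipped; up to 10 N at the lever bar), so the lever must be held while it is tipped, and it swings back upright, damped, when let go
- rim (a point): centre of the mouth of the opaque grey canister, on its rim, 47 mm from the pivot; z out of the mouth; moves with the canister. Body 58 mm across, mouth 41 mm inside, neck 46 mm and its thread 56 mm outside, 80 mm deep. Its neck has a coarse right-handed two-start thread, 21 mm of rise a turn, loose (2 mm of play up and down); clockwise from above tightens
- lever_grip (a point): middle of the red handle bar of the tipping lever: 12 mm thick, 50 mm long, parallel to the tilt axis, 65 mm from it, at y = -92 mm from the pivot. It turns with the canister: with the canister upright the lever leans 75 degrees back from vertical, away from the red bin (bar 17 mm above the pivot); tipping swings it up and over towards the bin
- cap_grip (a point): blue screw cap, 50 to 85 g: centre of its round knob, 44 mm across and 30 mm tall, 15 mm under its top. Below the knob a skirt 70 mm across, 22 mm tall; the point is 37 mm above the skirt's lower edge and 19 mm above the rim when the cap is fully home. Own z up; a white line on its top marks its own x
- red_bin: loose red open-front picking bin, 116x87x53 mm, nested under the canister between the uprights; origin under its centre, x towards its high back wall; low front wall 23 mm. It is where the spacers belong
- spacer1_mid (a point): brass hexagonal spacer 1 of 3, 14 mm across, 20 mm tall, 20 g; its middle. Starts inside the canister, out of sight
- spacer2_mid (a point): brass hexagonal spacer 2 of 3, 14 mm across, 20 mm tall, 20 g; its middle. Starts inside the canister, out of sight
- spacer3_mid (a point): brass hexagonal spacer 3 of 3, 14 mm across, 20 mm tall, 20 g; its middle. Starts inside the canister, out of sight
- blue_bin: bystander: blue open-front picking bin, 156x101x68 mm; origin at the centre of its underside
- stamp: bystander: small stamp with a wooden knob, 26x34x64 mm; origin at the centre of its underside
- calipers: bystander: digital caliper lying flat, 67x201x16 mm; origin at the centre of its underside
- spacer1: the same spacer 1; origin at the centre of its underside
- spacer2: the same spacer 2; origin at the centre of its underside
- spacer3: the same spacer 3; origin at the centre of its underside
- cap: the same cap; origin at the centre of its skirt's lower edge, same axes. Two lugs in the skirt run in the thread to a hard end stop. At the start it is fully home, its x along the rim's x, 5 degrees short of the stop; turned anticlockwise it comes free after about 120 degrees, having risen 7 mm. Set on at that angle (or half a turn from it) it finds the thread again
Not all that is in view belongs to the job. Of the things like the cap, leave any that is green; of the rest the smaller one is meant.

How it is judged:
On the way, in this order (a step that is already met when the one before it is completed fails the run):
1. the cap is unscrewed and lifted clear of the canister (distance between cap_grip and rim above 0.07 m), for 0.2 s.
2. the open canister is tipped mouth down, by at least 1.8 rad (value of joint canister above 1.8 rad and distance between cap_grip and rim above 0.07 m), for 0.1 s.
At the end, for the whole second after the job is handed in: All three spacers lie in the red bin, the canister is upright (tilt under 0.08 rad) and the cap is screwed home on it: its grip point at most 20.7 mm above the rim along the canister (19 mm is fully home), within 5 mm of the rim's centre, level, everything at rest (x of spacer1_mid in the frame of red_bin between -0.056 and 0.056 m and y of spacer1_mid in the frame of red_bin between -0.04 and 0.04 m and z of each of spacer1_mid, spacer2_mid, spacer3_mid in the frame of red_bin below 0.04 m and x of spacer2_mid in the frame of red_bin between -0.056 and 0.056 m and y of spacer2_mid in the frame of red_bin between -0.04 and 0.04 m and x of spacer3_mid in the frame of red_bin between -0.056 and 0.056 m and y of spacer3_mid in the frame of red_bin between -0.04 and 0.04 m and value of joint canister below 0.08 rad and z of cap_grip in the frame of rim below 0.0207 m and horizontal distance between cap_grip and rim below 0.005 m and angle between cap_grip's own z axis and vertical below 0.12 rad and linear speed of cap below 0.02 m/s and linear speed of each of spacer1, spacer2, spacer3 below 0.03 m/s); the robot touches nothing.
It fails at once if a bystander is pushed more than 30 mm or tipped (distance of any of blue_bin, stamp, calipers from where it was at the start of the episode above 0.03 m or angle between any of blue_bin, stamp, calipers's own z axis and vertical above 0.5 rad).
It fails at once if the red bin is moved more than 30 mm or tipped (distance of red_bin from where it was at the start of the episode above 0.03 m or angle between red_bin's own z axis and vertical above 0.4 rad).
It also fails if it takes over 72 s, if anything falls off the work surface, if the arm or the gripper's body presses on something with over 40 N, if the wrist force passes 120 N, or if a joint passes its speed limit or range.

### The arm

A 6-joint arm with a two-finger parallel gripper is mounted at the origin on the work surface; the furniture and walls round the work are solid. World frame = base frame: x ahead of the robot, y to its left, z up, the work surface at z = 0. Lengths are in m, angles in rad, forces in N, time in s.
With the tool pointing down it reaches from about 0.3 to 0.85 m from the base axis. Payload 5.4 kg.
Tool frame: the origin (TCP) lies where the fingers leave the gripper's body, on its centre line; the fingertips stand 73 mm ahead of it and the grasp point (between the pads) lies 54 mm ahead of it (env.tips_ahead is the distance from the TCP to the fingertips, in m); z points along the fingers, y is the line along which they close (so a half turn about z gives the same grasp; the last joint's range is limited). The gripper opens to 85 mm and grips with 20 to 120 N. Pads are 22 mm wide; open, the fingers measure 114 mm over their backs; the gripper's body (76 mm by 85 mm) begins 54 mm behind the grasp point. The pads swing forward as they close: fully open they stand 13 mm farther back than shut.
Start: joints at [1.014, 0.158, 1.597, -0, 1.386, -0.21], TCP at [0.195, 0.541, 0.304] pointing down, gripper open.
Joint ranges: [-2.91, 2.91], [-0.94, 2.29], [0.18, 2.7], [-1.29, 4.43], [0.17, 2.64], [-3, 3]. Speed limits (rad/s): [2.57, 2.57, 3.14, 3.14, 3.14, 3.14].

### API

Orientations are given as a rotation vector (axis times angle).
In Python, from rig import env gives the robot as it stands.
- The arm moves only by the tool servo_tool, never from a script. Its argument "steps" is a list that holds one entry, the list of rows, each a list of 5 numbers: the shift along the tool's x, y, z in cm, then the turn about the tool's z in rad, then the finger opening in cm, from 0 to 8.54. A call has 1 to 5 rows; each row is the pose to reach, as a shift and turn from the pose commanded when the call began, along the tool's axes at that moment; what a row does not reach only later rows make up. A row lasts 1/8 s, in which the tool goes at most 62.5 mm and 10.7 degrees, less where a joint would pass 70% of its speed; a pose out of reach is approached as far as the arm can. A call with a gripper value outside its range is refused whole. The fingers move at their own pace and stop on an object; "squeeze" is the grip in N (left out, the last holds). Time passes only in rows, so rows that repeat a pose let the fingers close. It gives the time, the measured TCP pose, the force, the opening and the grip force at its end, in the units of the state.
- env.sense(): the state, without advancing time (a new reading comes with each control period).
- env.grab_frame(name): name is "scene" or "top" or "wrist"; returns the picture (480x640x3 uint8, red, green, blue); there is no depth.
- env.camera_info(name): a dict with "camera_matrix" (3x3 intrinsics, pixels), "world_from_camera" (4x4, takes a point from camera to world coordinates). Camera axes: x right, y down, z forward; pixel columns grow to the right and rows downward; lengths in m; the calibration is good to about 2 mm. A picture is of the moment at which its call begins: read the wrist's pose just before it. camera_info takes no time and is no camera call; for the wrist camera it gives the pose at the moment of the call.
- env.finish_job(): hands the job in; it is judged then, once.
Trained networks look in the newest picture that a camera, given by its name, has taken for a name from the list of things; names that differ only in an ending like _2 or _b are one class to them, and where a whole thing is asked for, a point or a joint stands for the part that bears it (a point fixed in the world has none). Each returns a list of dicts, best first, with "p" (0 to 1); they miss things now and then, are a little off and sometimes report something else, mostly with a low value. They report only what shows in the picture. A call takes as long as a camera call. They do not tell look-alikes from the thing itself.
- env.masks_of(camera, label): "region" (480x640 bool, what is visible of it) and "rect" ([left, top, width, height] in pixels, round what is visible of it).
The state is a dict: "time_s": time; "qpos": joint angles; "qvel": joint speeds; "joint_efforts": joint torques, N m; "tool_pos": TCP position; "ee_rot": TCP orientation; "force": force on the tool from outside, world axes, zero at the start; "wrist_torque": the same for the moment, N m; "gripper_width": finger opening in m; "gripper_force": force on a finger pad.
Only numpy, scipy, OpenCV 4.12 (cv2) and the standard library are available. Lean on these libraries where they do the work, as an engineer would, in place of code of your own. Each camera call takes 0.05 s, during which the arm holds its last target. There are 200 camera calls.

## Working session

There is one attempt and no reset: what is moved stays moved. The work goes in short steps, Python scripts to look and compute and a tool call to move; the robot and the scene stay as the last step left them, time stands still between calls to the robot, and variables do not carry over. Pictures are saved under pics/ and viewed, at most 10 in all, crops included, and the job is handed in when it is done.

Besides the shell and the picture viewer there is one more tool, called in YAML: its name, and indented under it one key for each argument. servo_tool: Moves the arm, as the interface text tells. Its arguments: {"type":"object","properties":{"steps":{"type":"array"},"squeeze":{"type":"number"}},"required":["steps"]}

```bash
ls; mkdir -p pics; python3 - <<'E'
from rig import env
import cv2,numpy as np
s=env.sense();print(s['time_s'],s['tool_pos'],s['ee_rot'])
ims=[]
for c in("scene","top","wrist"):
    im=env.grab_frame(c);ims.append(im)
    i=env.camera_info(c);print(c,np.round(i['camera_matrix'],1).tolist(),np.round(i['world_from_camera'],4).tolist())
    for l in("cap","canister","red_bin","lever_grip","blue_bin","stamp","calipers"):
        for d in env.masks_of(c,l)[:3]:
            v,u=np.nonzero(d['region']);print(c,l,round(d['p'],2),d['rect'],u.mean().round(1),v.mean().round(1))
cv2.imwrite('pics/a.png',ims[0][:,:,::-1]);cv2.imwrite('pics/b.png',ims[1][:,:,::-1])
E
```

```text
pics
0.0 [0.19520796 0.54034803 0.30288829] [-5.41933706e-01 -3.09375236e+00  2.80953522e-03]
scene [[492.6, 0.0, 316.4], [0.0, 492.6, 240.3], [0.0, 0.0, 1.0]] [[0.7131, -0.5468, 0.4387, 0.0646], [-0.701, -0.5642, 0.4362, -0.1834], [0.009, -0.6186, -0.7856, 0.8365], [0.0, 0.0, 0.0, 1.0]]
scene cap 0.85 [327.2, 347.5, 54.6, 64.6] 354.4 380.3
scene cap 0.74 [283.8, 267.1, 35.1, 38.5] 301.2 287.0
scene cap 0.7 [382.0, 246.4, 39.4, 46.7] 403.0 268.7
scene canister 0.66 [381.3, 261.9, 96.3, 44.6] 418.2 287.3
scene red_bin 0.88 [344.3, 257.0, 74.1, 73.7] 373.8 293.0
scene lever_grip 0.56 [382.0, 262.2, 93.7, 43.9] 418.2 287.8
scene blue_bin 0.83 [188.0, 144.9, 80.4, 72.4] 228.1 179.8
scene stamp 0.84 [243.2, 261.1, 17.2, 29.5] 247.8 276.1
scene calipers 0.63 [238.7, 201.5, 65.8, 56.7] 267.7 223.8
top [[466.0, 0.0, 320.8], [0.0, 466.0, 239.7], [0.0, 0.0, 1.0]] [[-0.0272, -0.9843, 0.1746, 0.315], [-0.9992, 0.032, 0.0249, 0.2235], [-0.0301, -0.1738, -0.9843, 1.1616], [0.0, 0.0, 0.0, 1.0]]
top cap 0.91 [407.3, 281.9, 37.4, 42.9] 423.3 304.1
top cap 0.66 [325.8, 264.8, 26.8, 29.9] 338.5 279.0
top cap 0.64 [391.4, 217.1, 36.6, 28.6] 410.4 231.2
top canister 0.8 [394.5, 193.8, 52.1, 62.1] 422.9 214.6
top red_bin 0.73 [361.3, 219.9, 40.5, 41.3] 379.9 238.7
top lever_grip 0.62 [392.5, 189.6, 49.4, 62.7] 419.8 218.0
top blue_bin 0.73 [183.6, 217.8, 46.4, 69.4] 206.8 252.9
top stamp 0.42 [298.1, 304.0, 11.9, 7.6] 303.5 305.4
top stamp 0.2 [391.5, 186.8, 54.3, 70.3] 424.4 214.0
top calipers 0.75 [234.7, 246.6, 82.2, 21.8] 267.8 256.1
wrist [[428.7, 0.0, 317.4], [0.0, 428.7, 233.8], [0.0, 0.0, 1.0]] [[0.3394, 0.9002, 0.2728, 0.1256], [0.9406, -0.3248, -0.0983, 0.5655], [0.0001, 0.29, -0.957, 0.3758], [0.0, 0.0, 0.0, 1.0]]
wrist cap 0.4 [76.4, 474.1, 8.6, 5.2] 80.1 477.8
wrist blue_bin 0.83 [344.3, 378.2, 109.9, 84.8] 401.5 418.1
```

View pics/a.png

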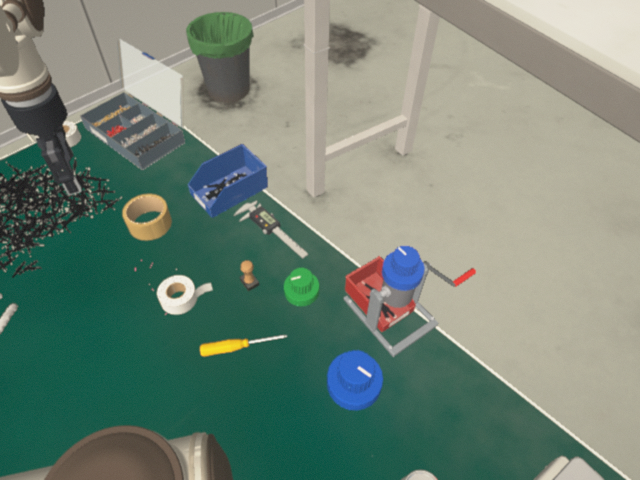

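View pics/b.png

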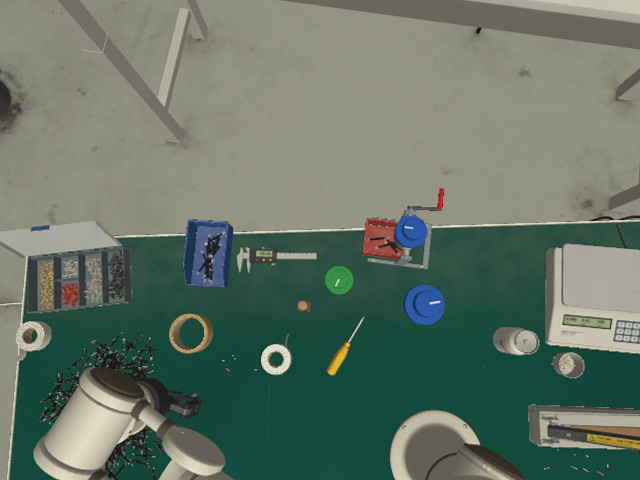

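The on-canister cap is the blue one at scene (403,268) and top (410,231). The larger blue cap at top (424,304) and the green one are decoys. The lever bar is red, at scene (465,277) and top (441,198), and the bin lies on the +y side.

```bash
cat > h.py <<'E'
from rig import env
import cv2,numpy as np
from scipy.optimize import least_squares
def cam(c):
    i=env.camera_info(c);return np.array(i['camera_matrix']),np.array(i['world_from_camera'])
def proj(c,P):
    K,T=c;p=(np.atleast_2d(P)-T[:3,3])@T[:3,:3];p=p@K.T;return p[:,:2]/p[:,2:]
def tri(cs,uv):
    f=lambda X:np.concatenate([proj(c,X)[0]-u for c,u in zip(cs,uv)])
    r=least_squares(f,[.4,.1,.1]);return r.x,np.abs(r.fun).max()
def blob(im,hue,near,smin=110,rad=45):
    h=cv2.cvtColor(im,cv2.COLOR_RGB2HSV)
    m=(np.abs((h[...,0].astype(int)-hue+90)%180-90)<12)&(h[...,1]>smin)&(h[...,2]>60)
    n,l,st,ce=cv2.connectedComponentsWithStats(m.astype(np.uint8))
    k=[i for i in range(1,n) if st[i,4]>25 and np.hypot(*(ce[i]-near))<rad]
    i=max(k,key=lambda i:st[i,4]);return l==i,st[i],ce[i]
a=np.linspace(0,2*np.pi,60)
def ring(r,z):return np.c_[r*np.cos(a),r*np.sin(a),0*a+z]
capm=np.r_[ring(.035,-.037),ring(.035,-.015),ring(.022,-.015),ring(.022,.015)]
def bb(p):return np.r_[p.min(0),p.max(0)]
def fitcap(cs,boxes,x0):
    f=lambda X:np.concatenate([bb(proj(c,capm+X))-b for c,b in zip(cs,boxes)])
    r=least_squares(f,x0,loss='soft_l1');return r.x,f(r.x)
E
python3 - <<'E'
from h import *
S,T=cam('scene'),cam('top');si,ti=env.grab_frame('scene'),env.grab_frame('top')
def box(st):return np.array([st[0],st[1],st[0]+st[2]-.0,st[1]+st[3]])-.5
ms,ss,_=blob(si,115,(403,268));mt,st,_=blob(ti,115,(410,231),rad=20)
print(ss,st);X,r=fitcap([S,T],[box(ss),box(st)],[.5,.05,.17]);print('cap',X,r.round(1))
# white line
for im,m,c,nm in((si,ms,S,'s'),(ti,mt,T,'t')):
    h=cv2.cvtColor(im,cv2.COLOR_RGB2HSV);hull=cv2.convexHull(np.argwhere(m)[:,::-1].astype(np.int32));f=np.zeros(m.shape,np.uint8);cv2.fillConvexPoly(f,hull,1)
    v,u=np.nonzero((h[...,1]<110)&(h[...,2]>150)&(f>0));p=np.c_[u,v].astype(float)
    K,W=c;d=np.c_[p,np.ones(len(p))]@np.linalg.inv(K).T@W[:3,:3].T;t=(X[2]+.015-W[2,3])/d[:,2];w=(W[:3,3]+d*t[:,None])[:,:2]
    e=np.linalg.svd(w-w.mean(0))[2][0];print(nm,len(p),'line ctr',w.mean(0)-X[:2],'dir',np.degrees(np.arctan2(e[1],e[0])))
_,b1,_=blob(si,0,(467,275),rad=18);_,b2,_=blob(ti,0,(441,198),rad=18)
for im,c,near in((si,S,(467,275)),):pass
r1=blob(si,0,(467,275),rad=18);r2=blob(ti,0,(441,198),rad=18)
print(r1[1],r2[1],'bar ctr',tri([S,T],[r1[2],r2[2]]))
def ends(m):
    v,u=np.nonzero(m);p=np.c_[u,v].astype(float);c=p.mean(0);e=np.linalg.svd(p-c,full_matrices=False)[2][0];e*=np.sign(-e[1]);s=(p-c)@e;return c+e*s.max(),c+e*s.min()
E1=ends(r1[0]);E2=ends(r2[0]);
print([tri([S,T],[x,y]) for x,y in zip(E1,E2)],E1,E2)
for n,s,t in(('bigcap',(354.4,380.3),(423.3,304.1)),('green',(301,287),(338.5,279)),('stamp',(247.8,276),(303.5,305.4)),('bin',(373.8,293),(379.9,238.7)),('calip',(267.7,223.8),(267.8,256))):
    print(n,tri([S,T],[s,t]))
im=cv2.resize(ti[170:330,280:493],(800,600),interpolation=cv2.INTER_CUBIC);cv2.imwrite('pics/c.png',im[:,:,::-1])
E
```

```text
[ 383  246   41   45 1378] [395 216  32  32 804]
cap [0.50770943 0.05116217 0.17481349] [-1.8 -0.3  0.4  0.7 -0.6 -1.1  0.9  0. ]
s 61 line ctr [-0.00091121  0.00282208] dir -134.5491189775125
t 22 line ctr [0.00106104 0.00854358] dir -87.47893328003101
[453 268  23  18 155] [437 188   7  22  93] bar ctr (array([ 0.58548407, -0.02551472,  0.13022575]), np.float64(0.5129858366128417))
[(array([ 0.60990341, -0.02980279,  0.13191387]), np.float64(0.6805695806494327)), (array([ 0.56155848, -0.02153381,  0.12975716]), np.float64(0.6061906412340363))] (array([474.6152375 , 269.43506271]), array([453.97384412, 283.49332064])) (array([441.69910139, 187.86016876]), array([439.44478756, 208.83283302]))
bigcap (array([0.353407  , 0.00707122, 0.01415069]), np.float64(0.6057850338874005))
green (array([0.4195814 , 0.21127326, 0.01342258]), np.float64(0.2011128392422279))
stamp (array([0.3571088 , 0.29831337, 0.02421112]), np.float64(0.16918206475838815))
bin (array([0.51786791, 0.10432622, 0.00445757]), np.float64(0.09566631235315981))
calip (array([0.48383962, 0.38670983, 0.00468149]), np.float64(0.3162736869443279))
```

View pics/c.png

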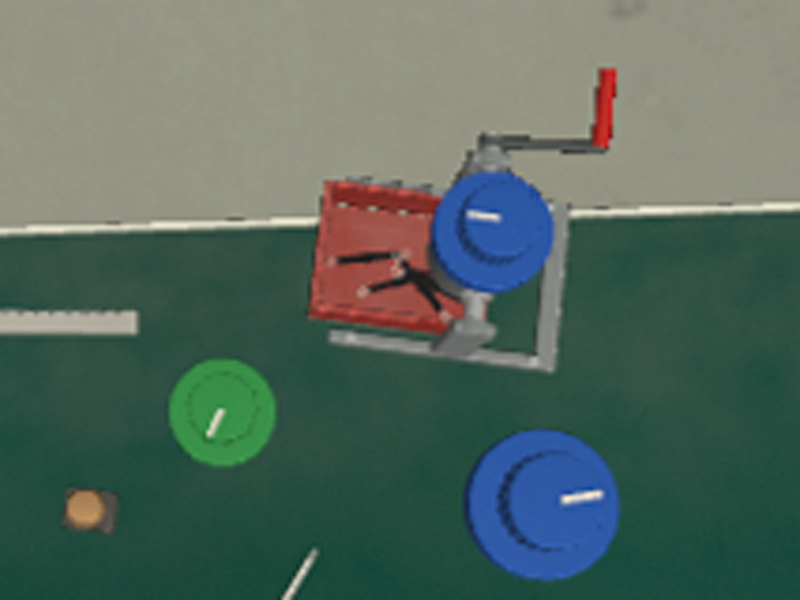

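servo_tool:
  steps:
    - [[-4.2,-3.2,0,0.14,8.5],[-8.4,-6.4,0,0.28,8.5],[-12.6,-9.6,0,0.42,8.5],[-16.8,-12.8,0,0.56,8.5],[-21,-16,0,0.7,8.5]]

```text
time_s: 1.92
tool_pos: [0.3393, 0.3175, 0.3041]
ee_rot: [1.576, 2.717, 0.001]
force: [1.1, 0.2, -0.6]
gripper_width: 0.085
gripper_force: 0.0
```

```bash
cat >> h.py <<'E'
from scipy.spatial.transform import Rotation as Ro
def go(*tgts):
    s=env.sense();R=Ro.from_rotvec(s['ee_rot']).as_matrix();p=s['tool_pos'];psi=np.degrees(np.arctan2(R[1,1],R[0,1]))
    print('t',round(s['time_s'],2),'tcp',p.round(4),'psi',psi.round(1),'tilt',np.degrees(np.arccos(-R[2,2])).round(2),'q',s['qpos'].round(2),'F',np.round(s['force'],1),'w',round(s['gripper_width'],4),'gf',round(float(np.max(s['gripper_force'])),1))
    for x,y,z,ps in tgts:
        d=R.T@(np.array([x,y,z])-p);t=-np.radians(ps-psi);print(' ->',(d*100).round(2),round(t,3))
E
python3 - <<'E'
from h import *
go((.508,.051,.303,-20))
E
```

```text
t 1.93 tcp [0.3393 0.3175 0.3041] psi 29.8 tilt 0.05 q [ 0.49 -0.14  1.89 -0.    1.38 -0.03] F [ 1.1  0.2 -0.6] w 0.085 gf 0.0
 -> [-31.51   1.42   0.12] 0.869
```

servo_tool:
  steps:
    - [[-5,0.25,0,0.15,8.5],[-10,0.5,0,0.3,8.5],[-15,0.7,0,0.44,8.5],[-20,0.9,0,0.58,8.5],[-25,1.1,0,0.72,8.5]]

```text
time_s: 2.55
tool_pos: [0.4739, 0.1064, 0.3042]
ee_rot: [2.433, 1.987, 0.001]
force: [0.0, 1.2, 0.5]
gripper_width: 0.0851
gripper_force: 0.0
```

```bash
cat >> h.py <<'E'
def look(near=None,save=None,X0=(.508,.051,.175)):
    s=env.sense();c=cam('wrist');im=env.grab_frame('wrist')
    n=proj(c,np.array(X0))[0];m,st,ce=blob(im,115,n,rad=80)
    b=np.array([st[0],st[1],st[0]+st[2],st[1]+st[3]])-.5
    if save:cv2.imwrite(save,im[:,:,::-1])
    return c,b,im
E
python3 - <<'E'
from h import *
import pickle
c,b,im=look(save='pics/d.png');print(b);pickle.dump((c,b),open('v1.pkl','wb'))
f=lambda X:bb(proj(c,capm+np.r_[X,.175]))-b
r=least_squares(f,[.508,.051]);print(r.x,r.fun)
go((.508,.051,.303,-20))
E
```

```text
[331.5 258.5 453.5 398.5]
[0.50579535 0.04986507] [-1.67136511  0.3532886   1.5302118  -0.20175931]
t 2.6 tcp [0.4765 0.102  0.3043] psi -12.0 tilt 0.28 q [-0.04 -0.07  1.84 -0.    1.38  0.17] F [ 1.6 -5.   0.8] w 0.0851 gf 0.0
 -> [-4.33  4.14  0.16] 0.14
```

View pics/d.png

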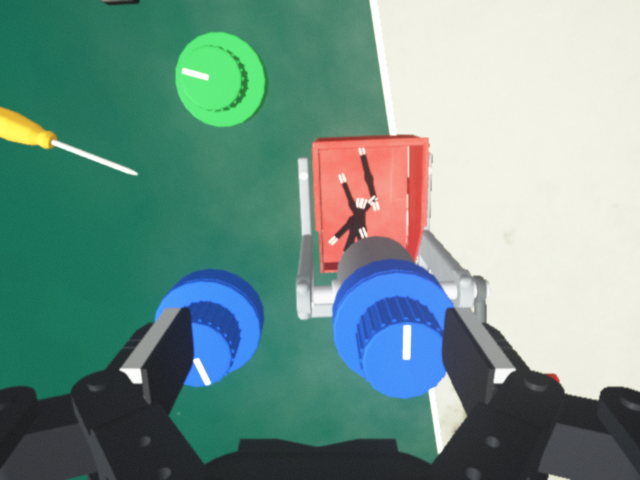

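servo_tool:
  steps:
    - [[-2.2,2.1,0.1,0.07,8.5],[-4.3,4.1,0.2,0.14,8.5],[-4.3,4.1,0.2,0.14,8.5],[-4.3,4.1,0.2,0.14,8.5]]

```text
time_s: 3.1
tool_pos: [0.5046, 0.0584, 0.3018]
ee_rot: [-2.56, -1.82, 0.0]
force: [0.6, -0.6, 0.8]
gripper_width: 0.0851
gripper_force: 0.0
```

```bash
python3 - <<'E'
from h import *
import pickle
c,b,im=look(save='pics/e.png');print(b)
for z in(.173,.176):
    f=lambda X:bb(proj(c,capm+np.r_[X,z]))-b
    r=least_squares(f,[.508,.051]);print(r.x,r.fun)
go((r.x[0],r.x[1],.240,-20))
E
```

```text
[259.5 189.5 391.5 327.5]
[0.50591459 0.0495775 ] [ 0.72058775  0.66398102 -0.72122339 -0.69536384]
[0.50622908 0.05066454] [-0.2006065  -0.30852425  0.20077896  0.3111782 ]
t 3.15 tcp [0.5046 0.0586 0.3019] psi -19.2 tilt 0.03 q [-0.12 -0.02  1.78  0.    1.37  0.21] F [-0.2 -0.3 -0.4] w 0.0849 gf 0.0
 -> [-0.7   0.42  6.19] 0.015
```

View pics/e.png

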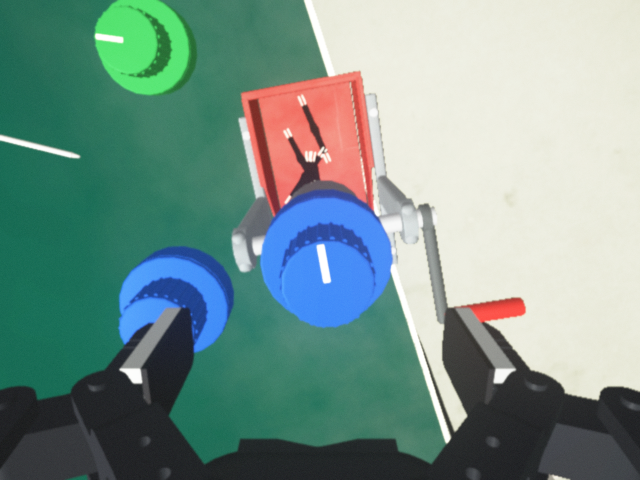

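servo_tool:
  steps:
    - [[-0.7,0.4,1.5,0.01,8.5],[-0.7,0.4,4,0.01,8.5],[-0.7,0.4,6.5,0.01,8.5],[-0.7,0.4,6.5,0.01,8.5],[-0.7,0.4,6.5,0.01,5.5]]

```text
time_s: 3.78
tool_pos: [0.5067, 0.0499, 0.2374]
ee_rot: [2.57, 1.806, 0.001]
force: [-0.6, 0.3, 0.2]
gripper_width: 0.0692
gripper_force: 0.0
```

servo_tool:
  steps:
    - [[0,0,0,0,3.5],[0,0,0,0,3.5],[0,0,0,0,3.5],[0,0,0,0,3.5],[0,0,0,0,3.5]]
  squeeze: 50

```text
time_s: 4.4
tool_pos: [0.5073, 0.0498, 0.2384]
ee_rot: [2.569, 1.805, 0.003]
force: [-0.8, 0.5, 5.8]
gripper_width: 0.0425
gripper_force: 50.8
```

```bash
python3 - <<'E'
from h import *
go()
E
```

```text
t 4.4 tcp [0.5073 0.0498 0.2384] psi -19.8 tilt 0.16 q [-0.14  0.05  1.85  0.    1.24  0.21] F [-0.8  0.5  5.8] w 0.0425 gf 50.8
```

servo_tool:
  steps:
    - [[0,0,-0.15,-0.15,3.5],[0,0,-0.2,-0.32,3.5],[0,0,-0.25,-0.49,3.5],[0,0,-0.3,-0.66,3.5],[0,0,-0.36,-0.83,3.5]]

```text
time_s: 5.03
tool_pos: [0.5062, 0.0499, 0.2402]
ee_rot: [-1.616, -2.693, 0.0]
force: [0.4, 0.7, -0.3]
gripper_width: 0.0423
gripper_force: 50.6
```

```bash
python3 - <<'E'
from h import *
go()
print(env.sense()['wrist_torque'])
E
```

```text
t 5.03 tcp [0.5062 0.0499 0.2402] psi 28.1 tilt 0.04 q [-0.14  0.05  1.85 -0.    1.25 -0.63] F [ 0.4  0.7 -0.3] w 0.0423 gf 50.6
[ 0.03683543 -0.03181009  0.02569888]
```

Turning freely. Continue to about 130° in total.

servo_tool:
  steps:
    - [[0,0,-0.06,-0.17,3.5],[0,0,-0.12,-0.34,3.5],[0,0,-0.18,-0.51,3.5],[0,0,-0.24,-0.68,3.5],[0,0,-0.3,-0.85,3.5]]

```text
time_s: 5.65
tool_pos: [0.5064, 0.0498, 0.2434]
ee_rot: [-0.362, -3.12, 0.0]
force: [0.5, -0.0, -1.1]
gripper_width: 0.0423
gripper_force: 50.7
```

servo_tool:
  steps:
    - [[0,0,-0.06,-0.17,3.5],[0,0,-0.12,-0.34,3.5],[0,0,-0.18,-0.48,3.5],[0,0,-0.18,-0.48,3.5]]

```text
time_s: 6.15
tool_pos: [0.5069, 0.0502, 0.2456]
ee_rot: [-0.378, 3.117, 0.001]
force: [1.5, 2.2, 0.5]
gripper_width: 0.0421
gripper_force: 51.1
```

```bash
python3 - <<'E'
from h import *
go()
print(env.sense()['wrist_torque'])
E
```

```text
t 6.15 tcp [0.5069 0.0502 0.2456] psi 103.8 tilt 0.1 q [-0.14  0.04  1.84  0.    1.26 -1.95] F [1.5 2.2 0.5] w 0.0421 gf 51.1
[ 0.34809765 -0.45179567 -0.00883046]
```

servo_tool:
  steps:
    - [[0,0,-0.1,-0.06,3.5],[0,0,-0.3,-0.06,3.5],[0,0,-0.6,-0.06,3.5],[0,0,-1,-0.06,3.5]]

```text
time_s: 6.65
tool_pos: [0.5065, 0.0501, 0.2554]
ee_rot: [-0.473, 3.106, 0.001]
force: [3.2, 3.2, -2.2]
gripper_width: 0.0425
gripper_force: 51.0
```

servo_tool:
  steps:
    - [[0,0,-2,0,3.5],[0,0,-4,0,3.5],[0,0,-6,0,3.5],[0,0,-6,0,3.5]]

```text
time_s: 7.15
tool_pos: [0.5069, 0.0493, 0.3171]
ee_rot: [-0.473, 3.104, -0.003]
force: [0.5, -0.0, -0.7]
gripper_width: 0.0427
gripper_force: 51.1
```

```bash
python3 - <<'E'
from h import *
env.grab_frame('wrist');im=env.grab_frame('scene');cv2.imwrite('pics/f.png',cv2.resize(im[200:440,300:620],(640,480))[:,:,::-1])
go((.43,-.12,.315,107),(.43,-.12,.1,107))
E
```

```text
t 7.25 tcp [0.506  0.0496 0.3147] psi 107.3 tilt 0.1 q [-0.14 -0.02  1.77 -0.    1.4  -2.01] F [-0.3  0.3 -0.5] w 0.0426 gf 51.1
 -> [ 1.231e+01 -1.392e+01 -1.000e-02] 0.006
 -> [ 12.28 -13.92  21.49] 0.006
```

View pics/f.png

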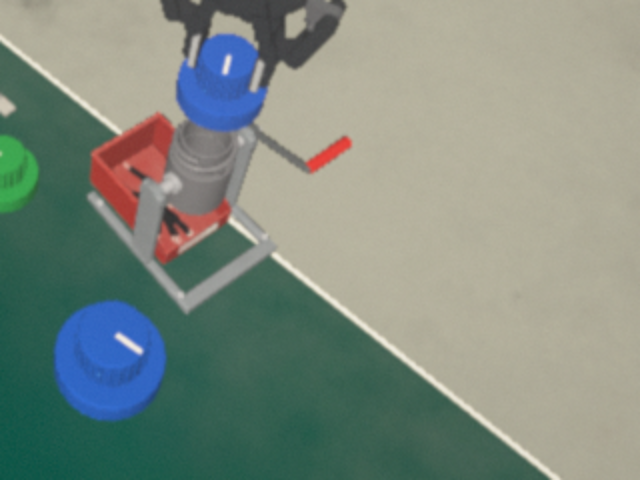

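The cap hangs level in the fingers at crop (222,80), and the open canister stands upright at (200,160).

servo_tool:
  steps:
    - [[3.1,-3.5,0,0,3.5],[7,-8,0,0,3.5],[10.5,-12,0,0,3.5],[12.3,-13.9,0,0,3.5],[12.3,-13.9,1,0,3.5]]

```text
time_s: 7.88
tool_pos: [0.4299, -0.1208, 0.3046]
ee_rot: [0.469, -3.106, 0.0]
force: [-0.6, 0.7, -1.3]
gripper_width: 0.0426
gripper_force: 51.1
```

servo_tool:
  steps:
    - [[0,0,5,0,3.5],[0,0,10,0,3.5],[0,0,15,0,3.5],[0,0,18.5,0,3.5],[0,0,18.5,0,3.5]]

```text
time_s: 8.5
tool_pos: [0.428, -0.1169, 0.1167]
ee_rot: [0.475, -3.098, -0.009]
force: [0.4, -0.9, -1.1]
gripper_width: 0.0427
gripper_force: 51.1
```

```bash
python3 - <<'E'
from h import *
go((.43,-.12,.1,107))
E
```

```text
t 8.5 tcp [ 0.428  -0.1169  0.1167] psi 107.4 tilt 0.53 q [-0.54  0.07  2.1   0.    0.98 -2.42] F [ 0.4 -0.9 -1.1] w 0.0427 gf 51.1
 -> [-0.11 -0.36  1.67] 0.008
```

servo_tool:
  steps:
    - [[0,0,0.6,0,3.5],[0,0,1.1,0,3.5],[0,0,1.5,0,3.5],[0,0,1.5,0,3.5],[0,0,1.5,0,3.5]]

```text
time_s: 9.12
tool_pos: [0.4307, -0.1197, 0.1056]
ee_rot: [-0.474, 3.105, -0.0]
force: [1.0, 0.3, -0.9]
gripper_width: 0.0423
gripper_force: 51.1
```

servo_tool:
  steps:
    - [[0,0,0.1,0,3.5],[0,0,0.2,0,3.5],[0,0,0.2,0,3.5]]

```text
time_s: 9.5
tool_pos: [0.4305, -0.1195, 0.1032]
ee_rot: [0.474, -3.105, -0.0]
force: [-0.5, 0.2, -0.2]
gripper_width: 0.0423
gripper_force: 51.1
```

servo_tool:
  steps:
    - [[0,0,0.15,0,3.5],[0,0,0.25,0,3.5],[0,0,0.3,0,3.5],[0,0,0.3,0,3.5]]

```text
time_s: 10.0
tool_pos: [0.4306, -0.1195, 0.1002]
ee_rot: [0.474, -3.105, -0.0]
force: [-1.1, 0.1, -1.2]
gripper_width: 0.0424
gripper_force: 51.1
```

servo_tool:
  steps:
    - [[0,0,0.05,0,3.5],[0,0,0.1,0,3.5],[0,0,0.1,0,3.5]]

```text
time_s: 10.38
tool_pos: [0.4307, -0.1196, 0.0995]
ee_rot: [0.475, -3.106, 0.0]
force: [-1.1, 0.8, 3.2]
gripper_width: 0.0425
gripper_force: 51.6
```

servo_tool:
  steps:
    - [[0,0,0,0,6],[0,0,0,0,8.5],[0,0,0,0,8.5],[0,0,-0.5,0,8.5],[0,0,-1.5,0,8.5]]

```text
time_s: 11.0
tool_pos: [0.4304, -0.1194, 0.1146]
ee_rot: [0.474, -3.105, -0.001]
force: [-0.2, 0.1, 0.8]
gripper_width: 0.0851
gripper_force: 0.0
```

servo_tool:
  steps:
    - [[0,0,-4,0,8.5],[0,0,-8,0,8.5],[0,0,-12,0,8.5],[0,0,-15,0,8.5],[0,0,-15,0,8.5]]

```text
time_s: 11.62
tool_pos: [0.4319, -0.1203, 0.2678]
ee_rot: [-0.474, 3.1, -0.007]
force: [0.6, 0.1, -0.3]
gripper_width: 0.085
gripper_force: 0.0
```

```bash
python3 - <<'E'
from h import *
c,b,im=look(X0=(.43,-.12,.037));print(b)
f=lambda X:bb(proj(c,capm+np.r_[X,.037]))-b
r=least_squares(f,[.43,-.12]);print(r.x,r.fun)
go((.5857,-.0265,.26,80),(.5857,-.0265,.178,80))
E
```

```text
[273.5 151.5 366.5 244.5]
[ 0.42912313 -0.12065406] [ 0.22873404 -0.41380681 -0.22846957  0.42555598]
t 11.68 tcp [ 0.431  -0.1198  0.2657] psi 107.4 tilt 0.18 q [-0.54 -0.15  1.99 -0.    1.31 -2.42] F [-0.2  0.6  0.4] w 0.0848 gf 0.0
 -> [-17.55   4.29   0.59] 0.478
 -> [-17.53   4.31   8.79] 0.478
```

servo_tool:
  steps:
    - [[-4.5,1.1,0,0.12,8.5],[-9,2.2,0,0.24,8.5],[-13.5,3.3,0,0.36,8.5],[-17.5,4.3,0,0.48,8.5],[-17.5,4.3,0,0.48,8.5]]

```text
time_s: 12.3
tool_pos: [0.5853, -0.0247, 0.2621]
ee_rot: [-0.274, -3.127, -0.001]
force: [-0.4, -0.3, 0.6]
gripper_width: 0.0849
gripper_force: 0.0
```

```bash
python3 - <<'E'
from h import *
c=cam('wrist');im=env.grab_frame('wrist');cv2.imwrite('pics/g.png',im[:,:,::-1])
n=proj(c,[.5857,-.0265,.129])[0];print(n)
try:
    m,st,ce=blob(im,0,n,rad=60);print(st,ce)
    v,u=np.nonzero(m);K,W=c
    for z in(.127,):
        d=np.linalg.inv(K)@np.r_[ce,1];d=W[:3,:3]@d;print(W[:3,3]+d*(z-W[2,3])/d[2])
except Exception as e:print(e)
go((.5857,-.0265,.178,80))
E
```

```text
[314.55199052 258.51332994]
[ 305  210   24   96 2095] [317.20668258 257.25680191]
[ 0.58597599 -0.02517732  0.127     ]
t 12.35 tcp [ 0.5844 -0.0255  0.2623] psi 80.0 tilt 0.21 q [-0.25  0.22  1.61 -0.    1.31 -1.65] F [-0.4 -0.2 -0.1] w 0.0849 gf 0.0
 -> [-0.18 -0.08  8.43] -0.0
```

View pics/g.png

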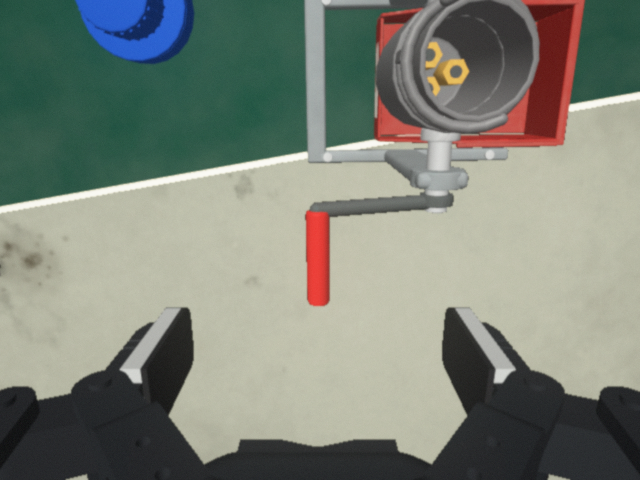

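The bar is at (317,257), parallel to the pads, and the spacers show in the open mouth at (445,68). Descend and grip.

servo_tool:
  steps:
    - [[-0.15,0,3,0,8.5],[-0.15,0,6,0,8.5],[-0.15,0,8.4,0,6],[-0.15,0,8.4,0,3],[-0.15,0,8.4,0,1]]
  squeeze: 35

```text
time_s: 12.98
tool_pos: [0.5862, -0.027, 0.1812]
ee_rot: [0.278, 3.128, -0.0]
force: [-0.6, 0.3, 1.0]
gripper_width: 0.0317
gripper_force: 0.0
```

servo_tool:
  steps:
    - [[0,0,0,0,0.8],[0,0,0,0,0.8],[0,0,0,0,0.8],[0,0,0,0,0.8],[0,0,0,0,0.8]]

```text
time_s: 13.6
tool_pos: [0.5871, -0.0251, 0.182]
ee_rot: [0.276, 3.127, 0.004]
force: [0.7, 6.0, 2.1]
gripper_width: 0.0108
gripper_force: 34.1
```

```bash
python3 - <<'E'
from h import *
go()
# arc of the bar: shifts from grip, tool y along +x_piv, z down
g=lambda a:np.array([65*np.sin(np.radians(a-75)),65*np.cos(np.radians(a-75))])
for a in range(0,144,10):print(a,((g(a)-g(0))*[1,-1]/10).round(2))
E
```

```text
t 13.6 tcp [ 0.5871 -0.0251  0.182 ] psi 79.9 tilt 0.22 q [-0.25  0.31  1.67  0.    1.16 -1.65] F [0.7 6.  2.1] w 0.0108 gf 34.1
0 [ 0. -0.]
10 [ 0.39 -1.06]
20 [ 0.95 -2.05]
30 [ 1.68 -2.91]
40 [ 2.55 -3.64]
50 [ 3.53 -4.21]
60 [ 4.6 -4.6]
70 [ 5.71 -4.79]
80 [ 6.85 -4.79]
90 [ 7.96 -4.6 ]
100 [ 9.03 -4.21]
110 [10.01 -3.64]
120 [10.87 -2.91]
130 [11.6  -2.05]
140 [12.17 -1.06]
```

servo_tool:
  steps:
    - [[0,0.4,-0.7,0,0.8],[0,0.65,-1.3,0,0.8],[0,0.95,-1.9,0,0.8],[0,1.3,-2.4,0,0.8],[0,1.75,-2.9,0,0.8]]

```text
time_s: 14.22
tool_pos: [0.5894, -0.0115, 0.2095]
ee_rot: [0.277, 3.129, -0.008]
force: [1.5, -10.1, -5.8]
gripper_width: 0.0107
gripper_force: 34.1
```

```bash
python3 - <<'E'
from h import *
go()
E
```

```text
t 14.22 tcp [ 0.5894 -0.0115  0.2095] psi 79.9 tilt 0.31 q [-0.22  0.28  1.65 -0.01  1.21 -1.61] F [  1.5 -10.1  -5.8] w 0.0107 gf 34.1
```

servo_tool:
  steps:
    - [[0,0.95,-0.75,0,0.8],[0,1.95,-1.3,0,0.8],[0,3.0,-1.7,0,0.8],[0,4.1,-1.9,0,0.8],[0,5.2,-1.9,0,0.8]]

```text
time_s: 14.85
tool_pos: [0.5994, 0.038, 0.2328]
ee_rot: [0.277, 3.126, -0.014]
force: [-5.2, -13.8, 15.0]
gripper_width: 0.0105
gripper_force: 36.1
```

servo_tool:
  steps:
    - [[0,0.6,0.1,0,0.8],[0,1.1,0.2,0,0.8],[0,1.65,0.35,0,0.8],[0,2.2,0.55,0,0.8]]

```text
time_s: 15.35
tool_pos: [0.6032, 0.0609, 0.2266]
ee_rot: [0.277, 3.126, -0.01]
force: [-6.5, -10.4, 11.1]
gripper_width: 0.0109
gripper_force: 36.9
```

```bash
python3 - <<'E'
from h import *
go()
E
```

```text
t 15.35 tcp [0.6032 0.0609 0.2266] psi 79.9 tilt 0.42 q [-0.1   0.3   1.58 -0.01  1.25 -1.49] F [ -6.5 -10.4  11.1] w 0.0109 gf 36.9
```

servo_tool:
  steps:
    - [[0,0.6,0.25,0,0.8],[0,1.1,0.6,0,0.8],[0,1.6,1.0,0,0.8],[0,2.0,1.4,0,0.8],[0,2.4,1.85,0,0.8]]

```text
time_s: 15.98
tool_pos: [0.6074, 0.0847, 0.2076]
ee_rot: [0.276, 3.127, -0.009]
force: [-5.9, -10.1, 10.4]
gripper_width: 0.0103
gripper_force: 38.7
```

servo_tool:
  steps:
    - [[0,0.3,0.4,0,0.8],[0,0.6,0.85,0,0.8],[0,0.7,1.1,0,0.8],[0,0.7,1.1,0,0.8],[0,0.7,1.1,0,0.8]]

```text
time_s: 16.6
tool_pos: [0.6086, 0.092, 0.1965]
ee_rot: [0.276, 3.127, -0.007]
force: [-5.2, -8.3, 8.6]
gripper_width: 0.0105
gripper_force: 39.4
```

```bash
python3 - <<'E'
from h import *
go()
im=env.grab_frame('scene');cv2.imwrite('pics/i.png',cv2.resize(im[200:380,280:520],(800,600))[:,:,::-1])
s=env.sense()['tool_pos']-np.array([.5871,-.0251,.182]);print(s@[.174,.985,0],s[2])
E
```

```text
t 16.6 tcp [0.6086 0.092  0.1965] psi 79.9 tilt 0.3 q [-0.04  0.36  1.58 -0.01  1.2  -1.44] F [-5.2 -8.3  8.6] w 0.0105 gf 39.4
0.11909751407646198 0.014449367696170695
```

View pics/i.png

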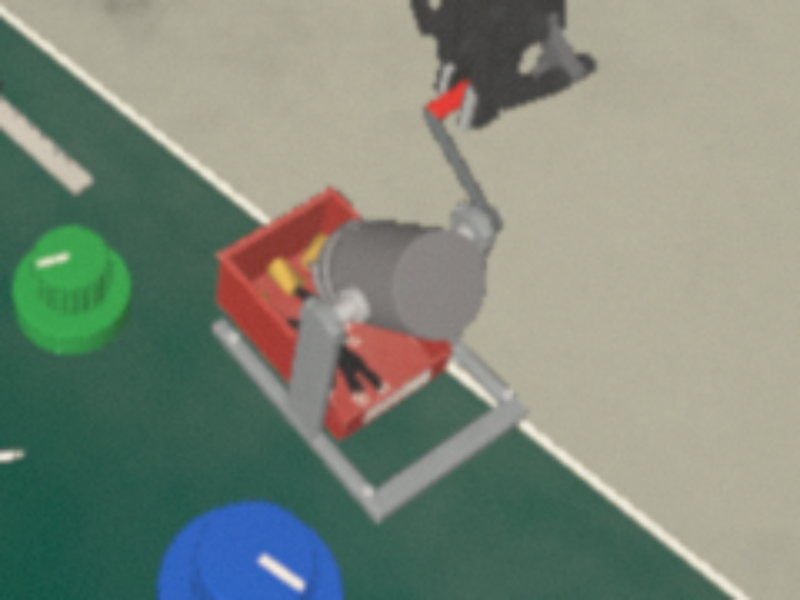

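Two spacers show in the bin at crop (283,275) and (315,245), and the canister is at about 138°. Dwell, then swing back.

servo_tool:
  steps:
    - [[0,0.1,0.1,0,0.8],[0,0.1,0.1,0,0.8],[0,-0.2,-0.2,0,0.8],[0,0.1,0.2,0,0.8],[0,0,0,0,0.8]]

```text
time_s: 17.27
tool_pos: [0.6086, 0.0923, 0.1959]
ee_rot: [0.276, 3.127, -0.007]
force: [-2.1, -5.8, 5.3]
gripper_width: 0.0104
gripper_force: 39.3
```

servo_tool:
  steps:
    - [[0,-0.8,-1.2,0,0.8],[0,-2.1,-2.4,0,0.8],[0,-3.6,-3.2,0,0.8],[0,-5.2,-3.55,0,0.8],[0,-6.9,-3.45,0,0.8]]

```text
time_s: 17.9
tool_pos: [0.5967, 0.0251, 0.2295]
ee_rot: [0.277, 3.125, -0.0]
force: [6.1, -1.9, -1.7]
gripper_width: 0.0108
gripper_force: 36.2
```

```bash
python3 - <<'E'
from h import *
go()
s=env.sense()['tool_pos']-np.array([.5871,-.0251,.182]);print(s@[.174,.985,0],s[2])
E
```

```text
t 17.9 tcp [0.5967 0.0251 0.2295] psi 79.9 tilt 0.26 q [-0.16  0.28  1.61  0.    1.25 -1.55] F [ 6.1 -1.9 -1.7] w 0.0108 gf 36.2
0.05113253227145674 0.04748713640087995
```

servo_tool:
  steps:
    - [[0,-1.6,0.5,0,0.8],[0,-3.0,1.4,0,0.8],[0,-4.2,2.7,0,0.8],[0,-4.75,3.6,0,0.8],[0,-5.1,4.5,0,0.8]]

```text
time_s: 18.52
tool_pos: [0.5869, -0.0245, 0.182]
ee_rot: [0.278, 3.128, 0.001]
force: [5.7, 0.9, -0.9]
gripper_width: 0.0108
gripper_force: 37.5
```

servo_tool:
  steps:
    - [[0,0,0.15,0,0.8],[0,0,0.15,0,3],[0,0,0.1,0,7],[0,0,0,0,8.5],[0,0,0,0,8.5]]

```text
time_s: 19.15
tool_pos: [0.5865, -0.0239, 0.1828]
ee_rot: [-0.277, -3.129, -0.0]
force: [-0.1, -0.2, 0.1]
gripper_width: 0.0814
gripper_force: 0.0
```

```bash
python3 - <<'E'
from h import *
go((.5,-.04,.28,80))
E
```

```text
t 19.15 tcp [ 0.5865 -0.0239  0.1828] psi 79.9 tilt 0.03 q [-0.25  0.31  1.67  0.    1.16 -1.64] F [-0.1 -0.2  0.1] w 0.0814 gf 0.0
 -> [ 8.24 -3.1  -9.72] -0.002
```

servo_tool:
  steps:
    - [[0,0,-4,0,8.5],[0,0,-8,0,8.5],[0,0.5,-12,0,8.5],[1,3,-13,0,8.5],[2,5,-13,0,8.5]]

```text
time_s: 19.77
tool_pos: [0.5759, 0.0295, 0.3139]
ee_rot: [0.277, 3.127, -0.0]
force: [-0.3, 0.4, -0.8]
gripper_width: 0.0848
gripper_force: 0.0
```

servo_tool:
  steps:
    - [[0,0,0,0,8.5],[0,0,0,0,8.5]]

```text
time_s: 20.02
tool_pos: [0.5754, 0.0286, 0.3116]
ee_rot: [-0.277, -3.127, 0.001]
force: [0.6, -1.2, 0.6]
gripper_width: 0.085
gripper_force: 0.0
```

```bash
python3 - <<'E'
from h import *
im=env.grab_frame('wrist');cv2.imwrite('pics/j.png',im[:,:,::-1])
for l in('spacer1','canister'):
    for d in env.masks_of('wrist',l)[:4]:print(l,d['p'],d['rect'])
go((.4307,-.1196,.27,107.4),(.4307,-.1196,.1,107.4))
E
```

```text
spacer1 0.79 [414.8, 99.9, 24.1, 15.9]
spacer1 0.69 [417.2, 57.6, 27.4, 21.4]
spacer1 0.57 [417.1, 123.1, 21.6, 27.8]
canister 0.64 [227.2, 22.7, 161.1, 277.0]
t 20.18 tcp [0.5757 0.0281 0.3121] psi 79.8 tilt 0.06 q [-0.16  0.16  1.58 -0.    1.4  -1.55] F [ 0.4  0.3 -1. ] w 0.0849 gf 0.0
 -> [ 11.66 -17.1    4.23] -0.481
 -> [ 11.64 -17.1   21.23] -0.481
```

View pics/j.png

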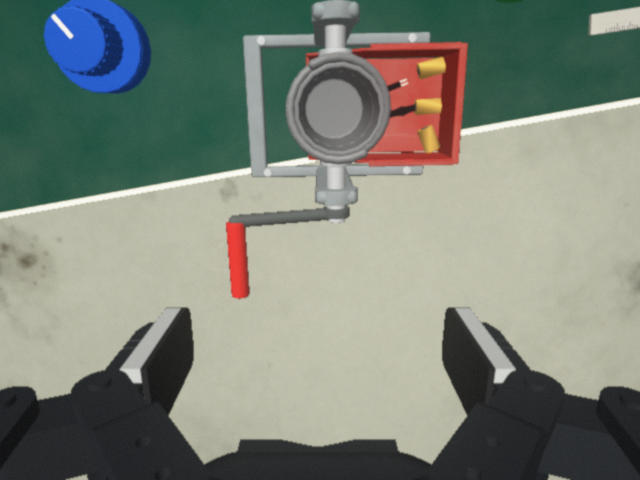

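All three spacers lie in the bin at (430,68), (428,105) and (428,137). The canister is upright and empty at (338,108). Go back to fetch the cap with the same grasp.

servo_tool:
  steps:
    - [[2.9,-4.2,0,-0.12,8.5],[5.8,-8.4,0,-0.24,8.5],[8.7,-12.7,0,-0.36,8.5],[11.65,-17.1,2,-0.48,8.5],[11.65,-17.1,4.2,-0.48,8.5]]

```text
time_s: 20.8
tool_pos: [0.4295, -0.1218, 0.2706]
ee_rot: [-0.468, 3.106, -0.002]
force: [0.3, -0.2, -0.1]
gripper_width: 0.0849
gripper_force: 0.0
```

servo_tool:
  steps:
    - [[0,0,4,0,8.5],[0,0,8,0,8.5],[0,0,12,0,8.5],[0,0,13.5,0,8.5],[0,0,13.5,0,8.5]]

```text
time_s: 21.42
tool_pos: [0.4308, -0.1192, 0.1355]
ee_rot: [0.474, -3.104, -0.002]
force: [-0.5, 0.4, -0.1]
gripper_width: 0.0846
gripper_force: 0.0
```

```bash
python3 - <<'E'
from h import *
go((.4307,-.1196,.1,107.4))
E
```

```text
t 21.43 tcp [ 0.4308 -0.1192  0.1355] psi 107.4 tilt 0.09 q [-0.54  0.04  2.09 -0.    1.01 -2.42] F [-0.5  0.4 -0.1] w 0.0846 gf 0.0
 -> [ 0.01 -0.04  3.55] -0.001
```

servo_tool:
  steps:
    - [[0,0,1.5,0,8.5],[0,0,2.8,0,8.5],[0,0,3.5,0,8.5],[0,0,3.5,0,6],[0,0,3.5,0,4.5]]
  squeeze: 50

```text
time_s: 22.05
tool_pos: [0.4313, -0.1193, 0.1011]
ee_rot: [-0.474, 3.105, -0.001]
force: [1.5, -0.5, 0.5]
gripper_width: 0.0511
gripper_force: 0.0
```

servo_tool:
  steps:
    - [[0,0,0,0,3.5],[0,0,0,0,3.5],[0,0,0,0,3.5],[0,0,0,0,3.5],[0,0,0,0,3.5]]

```text
time_s: 22.68
tool_pos: [0.4316, -0.1195, 0.1015]
ee_rot: [-0.474, 3.104, -0.001]
force: [0.4, -0.1, 5.5]
gripper_width: 0.0425
gripper_force: 51.1
```

servo_tool:
  steps:
    - [[0,0,-2,0,3.5],[0,0,-6,0,3.5],[0,0,-11,0,3.5],[0,0,-16,0,3.5],[0,0,-21.5,0,3.5]]

```text
time_s: 23.3
tool_pos: [0.4303, -0.1187, 0.3165]
ee_rot: [0.474, -3.104, -0.002]
force: [0.6, -0.8, -0.7]
gripper_width: 0.0427
gripper_force: 50.8
```

```bash
python3 - <<'E'
from h import *
go((.5066,.0501,.315,107.3),(.5066,.0501,.264,107.3))
E
```

```text
t 23.3 tcp [ 0.4303 -0.1187  0.3165] psi 107.4 tilt 0.11 q [-0.54 -0.2   1.92  0.    1.42 -2.42] F [ 0.6 -0.8 -0.7] w 0.0427 gf 50.8
 -> [-12.32  13.84   0.15] 0.001
 -> [-12.33  13.83   5.25] 0.001
```

servo_tool:
  steps:
    - [[-3,3.4,0,0,3.5],[-6.5,7.3,0,0,3.5],[-10,11.2,0,0,3.5],[-12.3,13.8,0,0,3.5],[-12.3,13.8,0,0,3.5]]

```text
time_s: 23.92
tool_pos: [0.5072, 0.0512, 0.3149]
ee_rot: [0.48, -3.103, -0.001]
force: [-0.9, -0.6, -0.7]
gripper_width: 0.0427
gripper_force: 50.9
```

servo_tool:
  steps:
    - [[0,0,2,0,3.5],[0,0,4,0,3.5],[0,0,5,0,3.5],[0,0,5,0,3.5],[0,0,5,0,3.5]]

```text
time_s: 24.55
tool_pos: [0.5076, 0.049, 0.2666]
ee_rot: [-0.474, 3.104, -0.001]
force: [0.3, 0.2, -0.2]
gripper_width: 0.0419
gripper_force: 50.9
```

```bash
python3 - <<'E'
from h import *
go((.5066,.0501,.249,107.3))
E
```

```text
t 24.55 tcp [0.5076 0.049  0.2666] psi 107.4 tilt 0.08 q [-0.14  0.02  1.82 -0.    1.3  -2.01] F [ 0.3  0.2 -0.2] w 0.0419 gf 50.9
 -> [0.06 0.14 1.76] 0.001
```

servo_tool:
  steps:
    - [[0,0.12,0.6,0,3.5],[0,0.12,1.1,0,3.5],[0,0.12,1.4,0,3.5],[0,0.12,1.6,0,3.5],[0,0.12,1.6,0,3.5]]

```text
time_s: 25.18
tool_pos: [0.5071, 0.0506, 0.2497]
ee_rot: [-0.474, 3.105, 0.0]
force: [2.5, 2.9, -1.7]
gripper_width: 0.0423
gripper_force: 50.9
```

servo_tool:
  steps:
    - [[0,0,0.1,0,3.5],[0,0,0.2,0,3.5],[0,0,0.2,0,3.5]]

```text
time_s: 25.55
tool_pos: [0.507, 0.0505, 0.2479]
ee_rot: [-0.474, 3.105, 0.0]
force: [2.1, 2.4, 0.2]
gripper_width: 0.0427
gripper_force: 51.0
```

```bash
python3 - <<'E'
from h import *
go((.5073,.0502,.249,107.3))
E
```

```text
t 25.55 tcp [0.507  0.0505 0.2479] psi 107.4 tilt 0.04 q [-0.14  0.04  1.84  0.    1.26 -2.01] F [2.1 2.4 0.2] w 0.0427 gf 51.0
 -> [-0.02 -0.03 -0.11] 0.001
```

servo_tool:
  steps:
    - [[0,0,0.05,0.15,3.5],[0,0,0.1,0.3,3.5],[0,0,0.15,0.45,3.5],[0,0,0.2,0.6,3.5],[0,0,0.25,0.75,3.5]]

```text
time_s: 26.18
tool_pos: [0.507, 0.0502, 0.2453]
ee_rot: [0.703, 3.061, -0.001]
force: [2.0, 0.3, 0.1]
gripper_width: 0.0426
gripper_force: 51.1
```

```bash
python3 - <<'E'
from h import *
go()
print(env.sense()['wrist_torque'])
E
```

```text
t 26.18 tcp [0.507  0.0502 0.2453] psi 64.1 tilt 0.04 q [-0.14  0.04  1.84 -0.    1.26 -1.26] F [2.  0.3 0.1] w 0.0426 gf 51.1
[ 0.14928608 -0.53620949  0.08068303]
```

Threading well. Continue.

servo_tool:
  steps:
    - [[0,0,0.05,0.15,3.5],[0,0,0.1,0.3,3.5],[0,0,0.15,0.45,3.5],[0,0,0.2,0.6,3.5],[0,0,0.25,0.75,3.5]]

```text
time_s: 26.8
tool_pos: [0.5062, 0.0499, 0.2423]
ee_rot: [-1.775, -2.59, 0.004]
force: [-0.2, 0.7, -0.6]
gripper_width: 0.0427
gripper_force: 51.1
```

servo_tool:
  steps:
    - [[0,0,0.05,0.15,3.5],[0,0,0.1,0.3,3.5],[0,0,0.15,0.45,3.5],[0,0,0.2,0.6,3.5],[0,0,0.25,0.7,3.5]]

```text
time_s: 27.42
tool_pos: [0.5065, 0.0501, 0.2404]
ee_rot: [2.556, 1.827, -0.002]
force: [0.2, 1.5, 2.7]
gripper_width: 0.0424
gripper_force: 51.1
```

```bash
python3 - <<'E'
from h import *
go()
print(env.sense()['wrist_torque'])
E
```

```text
t 27.43 tcp [0.5065 0.0501 0.2404] psi -18.9 tilt 0.09 q [-0.14  0.05  1.85 -0.    1.25  0.19] F [0.2 1.5 2.7] w 0.0424 gf 51.1
[0.12297806 0.00032723 0.02592976]
```

servo_tool:
  steps:
    - [[0,0,0.03,0.05,3.5],[0,0,0.05,0.1,3.5],[0,0,0.05,0.13,3.5],[0,0,0.05,0.13,3.5]]

```text
time_s: 27.92
tool_pos: [0.5065, 0.0501, 0.2404]
ee_rot: [2.665, 1.663, -0.003]
force: [-2.2, 0.4, 5.1]
gripper_width: 0.0423
gripper_force: 51.6
```

```bash
python3 - <<'E'
from h import *
go()
print(env.sense()['wrist_torque'])
E
```

```text
t 27.93 tcp [0.5065 0.0501 0.2404] psi -26.1 tilt 0.11 q [-0.14  0.05  1.85 -0.    1.25  0.32] F [-2.2  0.4  5.1] w 0.0423 gf 51.6
[0.12499049 0.24747045 0.25294095]
```

Stop torque has been reached and the cap is seated. Release and verify.

servo_tool:
  steps:
    - [[0,0,0,0,5],[0,0,0,0,8.5],[0,0,0,0,8.5],[0,0,-2,0,8.5],[0,0,-4,0,8.5]]

```text
time_s: 28.55
tool_pos: [0.5066, 0.0504, 0.2799]
ee_rot: [-2.666, -1.661, 0.002]
force: [0.9, 0.1, 0.4]
gripper_width: 0.085
gripper_force: 0.0
```

servo_tool:
  steps:
    - [[0.7,0,-2,0,8.5],[0.7,0,-2.2,0,8.5],[0.7,0,-2.2,0,8.5],[0.7,0,-2.2,0,8.5]]

```text
time_s: 29.05
tool_pos: [0.5094, 0.0566, 0.3006]
ee_rot: [-2.665, -1.661, 0.003]
force: [-0.9, -0.4, -0.1]
gripper_width: 0.0854
gripper_force: 0.0
```

```bash
python3 - <<'E'
from h import *
c,b,im=look(save='pics/k.png');print(b)
r=least_squares(lambda X:bb(proj(c,capm+X))-b,[.506,.05,.176]);print(r.x,r.fun)
go()
E
```

```text
[251.5 187.5 384.5 327.5]
[0.50671549 0.05140866 0.17618488] [-0.2164622   0.21710558  0.216299   -0.18654146]
t 29.1 tcp [0.5094 0.0566 0.3007] psi -26.1 tilt 0.11 q [-0.13 -0.    1.77 -0.    1.37  0.33] F [-0.6 -0.8 -0.5] w 0.085 gf 0.0
```

View pics/k.png

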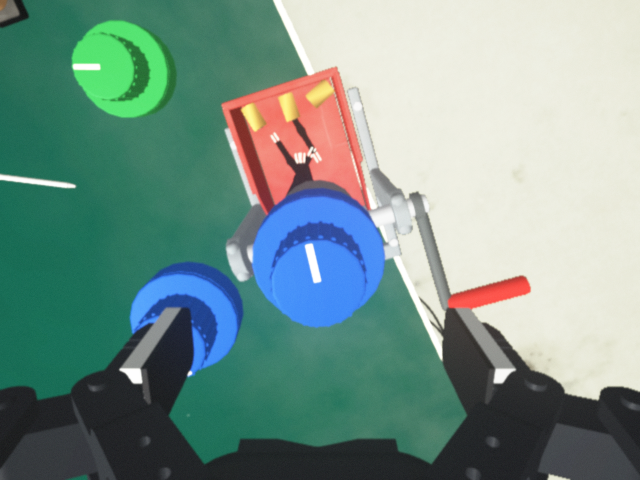

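The cap is back at its starting height (176 mm) with its line at (312,262) along the bin. The three spacers lie in the bin at (252,117), (289,107) and (319,94), and the gripper is clear.

```bash
python3 -c "
from rig import env
print(env.finish_job())"
```

```text
the job is handed in; nothing more can be done
None
```

I handed the job in at about 29 s; the hand-in gave no verdict. In the last wrist picture the cap was screwed down to its starting height, the canister was upright and all three spacers lay in the red bin; I moved nothing else on purpose, but did not re-measure the bystanders.

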